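Index the cutting turntable and hold a glass slab in its corner stops

TASK

Get the glass slab ready for a square cut on the indexing turntable: lift the turntable's sprung plunger, swing the platen round and let the plunger drop fully home in the middle one of the three brass bushes. Then lay the slab flat on the rubber and ease it, without knocking its edges, into the corner so that one long side lies flush along the long steel stop while one short end bears on the short stop. Finish while still holding the slab there, pressed lightly against both stops at once, and leave the other things on the bench where they are.

Things in the scene. Friction and masses are not known exactly. Their poses are not given: they have to be found in the camera images.
- turntable: Indexing turntable fixed to the bench: grey round base 294 mm across, 16 mm high; on it turns a platen 224 mm across with a grey rubber face 36 mm above the bench. Origin: centre of the base's underside, on the turning axis; z up. Three brass bushes in the base's rim, 125 mm from the axis: the middle one at the base's -x, the others 45 degrees to either side.
- axle (a point): Point on the platen's axis of rotation, at the height of the rubber face (36 mm above the bench). Axes as the base.
- middle_bush (a point): Mouth of the middle brass bush, in the base's top face 16 mm above the bench, 125 mm from the axis. The bore is 9 mm wide and the 8 mm round-nosed pin goes 9 mm deep in it.
- platen (a joint): Platen angle, rad, positive anticlockwise from above. 0: plunger over the middle bush; -0.785 and 0.785: over the outer ones. Starts at -0.785, so it must turn 45 degrees anticlockwise. Hard limits +-0.95. Turns with about 0.1 N m of friction when the pin is out; a pin home in a bush blocks it, with about 0.5 mm of play.
- plunger (a joint): Lift of the sprung plunger, m. 0: fully home in a bush. The pin is clear of the bush above 0.009; let go between bushes it rides on the base's rim at about 0.009. Upper limit 0.018. A spring pulls it down with about 3 N at home, 6 N at 0.014.
- knob (a point): Middle of the plunger's round black knob (25 mm across, 53 to 80 mm above the bench when home; this point at 66 mm). It stands on a lug of the platen, 125 mm from the axis, at the platen's -x, and turns with it. The barrel below it is 24 mm across and ends 44 mm above the bench. The knob does not spin: a hand gripping it turns with the platen.
- corner (a point): Inner corner of the two stops, at the rubber face; turns with the platen, axes the platen's (x from the plunger through the axis to the far side, z up). From the axis it lies at x = +32, y = +52 mm. The slab goes towards -x and -y of it: seated, the slab's origin is at x = -28, y = -50, z = 0 mm from here, its long sides along y.
- long_stop: Steel bar 14 x 90 x 6 mm high on the rubber, along the platen's y; the slab bears on its -x face (7 mm from its origin), which runs from 3 to 93 mm from the corner. Origin: centre of its underside, axes the platen's.
- short_stop: Steel bar 50 x 14 x 6 mm high on the rubber, along the platen's x; the slab bears on its -y face (7 mm from its origin), which runs from 3 to 53 mm from the corner. Origin: centre of its underside, axes the platen's.
- slab: Loose slab of blue-green cast glass, a plain rectangular block 100 (x) x 56 (y) x 20 mm high (z), 0.2 to 0.4 kg, lying flat on the bench. Origin: centre of its underside. It stands 14 mm higher than the stops, so it can be held across its 56 mm width above them. It drags on the rubber (friction about 0.6) the more it is pressed down.
- plier: Bystander: steel breaker-grozer plier lying flat, about 190 mm long, 15 mm high. Origin near its pivot; jaws towards its +x. Leave alone.
- oil_pot: Bystander: white ceramic cutter oil pot with a brass cap, 56 mm across, 73 mm high. Origin: centre of its underside. Leave alone.
- teardrop: Bystander: violet glass teardrop, about 52 mm long and 13 mm high, lying flat. Origin: under its round end. Leave alone.
- opal_disc: Bystander: yellow opal glass disc, 100 mm across and 6 mm thick, lying flat. Origin: centre of its underside. Leave alone.
There are look-alikes about, which are no part of the job. Of the things like the slab, leave any that is orange or pink; of the rest the smaller one is meant.

How it is judged:
On the way, in this order (a step that is already met when the one before it is completed fails the run):
1. the plunger is lifted clear of the outer bush (value of joint plunger above 0.009 m and value of joint platen below -0.4 rad), for 0.05 s.
2. the platen stands at the middle bush with the plunger home in it (value of joint platen between -0.03 and 0.03 rad and value of joint plunger below 0.0015 m), for 0.2 s.
3. the slab lies flat on the rubber, inside the corner (z of slab in the frame of corner between -0.003 and 0.003 m and x of slab in the frame of corner below -0.02 m and y of slab in the frame of corner below -0.02 m and angle between slab's own z axis and vertical below 0.08 rad and horizontal distance between slab and axle below 0.08 m), for 0.1 s.
At the end, for the whole second after the job is handed in: Platen within 0.03 rad of the middle bush, plunger home within 1.5 mm; slab flat on the rubber (2 mm), within 3 mm and 0.04 rad of its seated place and at rest, still held or pushed by the fingers (over 1 N), bearing on both stops at once with 1 to 40 N each (all of step 2 and contact force between slab and long_stop between 1 and 40 N and contact force between slab and short_stop between 1 and 40 N and contact force between slab and the fingers above 1 N and x of slab in the frame of corner between -0.031 and -0.025 m and y of slab in the frame of corner between -0.053 and -0.047 m and z of slab in the frame of corner between -0.002 and 0.002 m and angle between the x axis of slab and the y axis of corner, either way round below 0.04 rad and angle between slab's own z axis and vertical below 0.04 rad and linear speed of slab below 0.01 m/s); the arm keeps its last pose, push and grip.
It fails at once if the slab is knocked, dropped or forced on the turntable (over 60 N) (contact force between slab and turntable above 60 N).
It fails at once if the plier is disturbed (moved 20 mm) (distance of plier from where it was at the start of the episode above 0.02 m).
It fails at once if the oil pot is disturbed (moved 20 mm or tipped) (distance of oil_pot from where it was at the start of the episode above 0.02 m or angle between oil_pot's own z axis and vertical above 0.3 rad).
It fails at once if the glass teardrop is disturbed (moved 20 mm) (distance of teardrop from where it was at the start of the episode above 0.02 m).
It fails at once if the opal disc is disturbed (moved 20 mm) (distance of opal_disc from where it was at the start of the episode above 0.02 m).
It also fails if it takes over 72 s, if anything falls off the work surface, if the arm or the gripper's body presses on something with over 40 N, if the wrist force passes 120 N, or if a joint passes its speed limit or range.

ROBOT

A 7-joint arm with a two-finger parallel gripper is mounted at the origin on the work surface. World frame = base frame: x ahead of the robot, y to its left, z up, the work surface at z = 0. Lengths are in m, angles in rad, forces in N, time in s.
With the tool pointing down it reaches from about 0.4 to 0.9 m from the base axis. Payload 5.5 kg.
Tool frame: the origin (TCP) lies midway between the tips of the shut fingers; the grasp point (between the pads) lies 19 mm behind it (manip.grip_depth is the distance from the TCP to the grasp point, in m); z points along the fingers, x is the direction in which the jaws open and shut, and the axes are right-handed (so a half turn about z gives the same grasp; the last joint's range is limited). The gripper opens to 92 mm and grips with 3 to 60 N. Pads are 19 mm wide; open, the fingers measure 130 mm over their backs; the gripper's body (75 mm by 190 mm) begins 47 mm behind the grasp point.
Start: joints at [1.543, 0.501, -0.427, 1.55, 0.221, 1.138, -0.21], TCP at [0.186, -0.623, 0.227] pointing down, gripper open.
Joint ranges: [-2.88, 2.88], [-0.31, 2.03], [-1.54, 1.56], [0.2, 2.42], [-1.41, 4.55], [0.19, 2.02], [-2.57, 2.57]. Speed limits (rad/s): [2.57, 2.57, 3.14, 3.14, 3.14, 3.14, 3.14].

INTERFACE

Orientations are given as a unit quaternion [x, y, z, w].
In Python, from bench import manip, effector, viewer gives the robot as it stands. Calls block until the motion is done:
- manip.move_pose(position, orientation): joint-space move of the TCP to a pose.
- manip.servo_line(position, ori=None, vel=0.15): straight line of the TCP; ori=None keeps the orientation; vel is the mean speed in m/s.
- manip.movej(angles): joint-space move.
- effector.open_jaws() and effector.close(f_grip=None): open the fingers fully, or close them until they stop; f_grip is the grip in N (None keeps the last).
- manip.sleep(seconds).
- manip.solve_ik(position, orientation): joint angles nearest the present ones, or None.
- viewer.get_image(name): name is "scene" or "top" or "wrist"; returns the picture (384x512x3 uint8, red, green, blue); there is no depth.
- viewer.get_calibration(name): a dict with "vfov" (degrees; the focal length in pixels is half the picture's height over the tangent of half this angle, whatever the lens; pixels are square), "cx", "cy" (the principal point, pixels), "eye" and "attitude" of the camera in the world. Camera axes: x right, y down, z forward; pixel columns grow to the right and rows downward; lengths in m; the calibration is good to about 2 mm. A picture is of the moment at which its call begins: read the wrist's pose just before it. get_calibration takes no time and is no camera call; for the wrist camera it gives the pose at the moment of the call.
A pose or a line that the arm cannot do raises manip.PlanningError and nothing moves.
- manip.hand_in(): hands the job in, once; it reports no verdict.
Readings, each from a call of its own:
- manip.current_clock(): time.
- manip.current_q(): joint angles.
- manip.current_joint_velocities(): joint speeds.
- manip.current_tau(): joint torques, N m.
- manip.current_tool_pos(): TCP position.
- manip.current_tcp_rot(): TCP orientation.
- manip.current_force(): force on the tool from outside, world axes, zero at the start.
- manip.current_wrist_torque(): the same for the moment, N m.
- manip.current_finger_gap(): finger opening in m.
Only numpy, scipy, OpenCV 4.12 (cv2) and the standard library are available. Lean on these libraries where they do the work, as an engineer would, in place of code of your own. Each camera call takes 0.05 s, during which the arm holds its last target.

## Working session

There is one attempt and no reset: what is moved stays moved. The work goes in short steps, each a Python script; the robot and the scene stay as the last script left them, time stands still between calls to the robot, and variables do not carry over. Pictures are saved under pics/ and viewed, and the job is handed in when it is done.

```bash
mkdir -p pics; ls
python3 - <<'E'
from bench import manip, effector, viewer
import cv2
for n in ["scene","top","wrist"]:
    c=viewer.get_calibration(n); print(n,c)
    cv2.imwrite(f"pics/a_{n}.png",viewer.get_image(n)[:,:,::-1])
print(manip.current_clock(),manip.current_tool_pos(),manip.current_tcp_rot(),manip.current_finger_gap(),manip.grip_depth,manip.current_force())
E
```

```text
pics
scene {'vfov': 50.133332131877005, 'cx': 253.62683156108176, 'cy': 197.70205003169883, 'eye': array([1.43824404, 0.4101261 , 0.91682298]), 'attitude': array([ 0.49862223,  0.76134218, -0.35226492, -0.21827365])}
top {'vfov': 48.46583755468536, 'cx': 251.14060524504623, 'cy': 189.77881298014643, 'eye': array([0.34208081, 0.00323646, 1.30417548]), 'attitude': array([-0.69735683,  0.71003843, -0.0698499 ,  0.06826323])}
wrist {'vfov': 62.04812895982855, 'cx': 247.2548781257307, 'cy': 191.47739531746066, 'eye': array([ 0.25718897, -0.60065108,  0.38404614]), 'attitude': array([ 0.7941699 , -0.59130663, -0.08470887,  0.1116918 ])}
0.15 [ 0.18615374 -0.6222152   0.22589559] [ 8.02097352e-01 -5.97192819e-01 -5.96351926e-04 -4.68519819e-04] 0.09200437372750181 0.0188 [0.03515502 0.2327339  0.03466681]
```

View pics/a_scene.png

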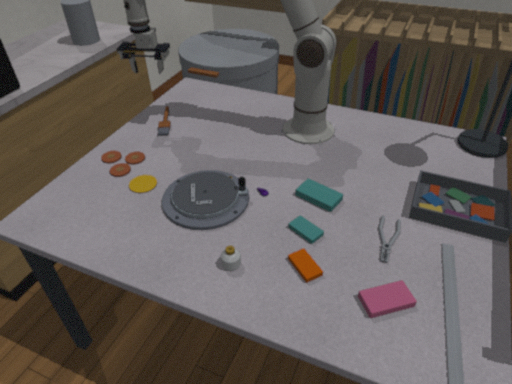

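View pics/a_top.png

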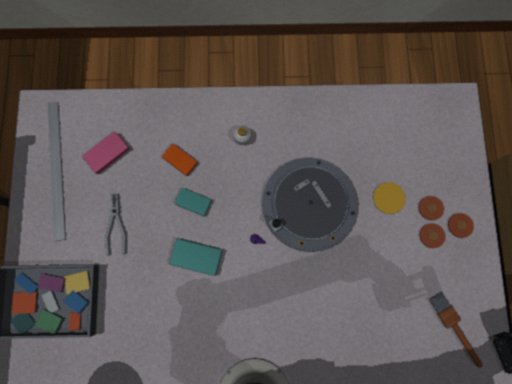

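View pics/a_wrist.png

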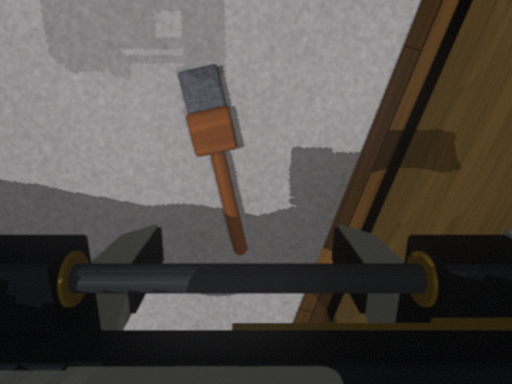

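The top view shows four slab-like blocks: small teal (193,202), large teal (196,257), orange (180,160) and pink (105,153). Leaving out orange and pink, the smaller teal one at (193,202) fits. The turntable is centred near (310,203) with the knob near (278,224). I'll confirm with enlarged crops.

```bash
cat > h.py <<'E'
import numpy as np, cv2
from scipy.spatial.transform import Rotation as R
def cam(c):
    f=192/np.tan(np.radians(c['vfov'])/2)
    return f,c['cx'],c['cy'],np.array(c['eye']),R.from_quat(c['attitude'])
def ray(c,uv,z):
    f,cx,cy,e,r=cam(c); uv=np.atleast_2d(uv).astype(float)
    d=r.apply(np.c_[(uv[:,0]-cx)/f,(uv[:,1]-cy)/f,np.ones(len(uv))])
    return e+d*((z-e[2])/d[:,2])[:,None]
def proj(c,p):
    f,cx,cy,e,r=cam(c); q=r.inv().apply(np.atleast_2d(p)-e)
    return np.c_[f*q[:,0]/q[:,2]+cx,f*q[:,1]/q[:,2]+cy]
def down(yaw):  # tool down, jaw axis x at angle yaw
    return (R.from_euler('z',yaw)*R.from_euler('x',np.pi)).as_quat()
E
python3 - <<'E'
import cv2,numpy as np,json
from h import *
im=cv2.imread('pics/a_top.png')
a=cv2.resize(im[145:265,255:365],None,fx=5,fy=5,interpolation=cv2.INTER_CUBIC)
b=cv2.resize(im[130:290,60:240],None,fx=4,fy=4,interpolation=cv2.INTER_CUBIC)
cv2.imwrite('pics/b1.png',a);cv2.imwrite('pics/b2.png',b)
from bench import viewer
c=viewer.get_calibration('top')
hsv=cv2.cvtColor(im,cv2.COLOR_BGR2HSV)
m=cv2.inRange(hsv,(80,90,60),(95,255,255))
m[:,:160]=0
for k in cv2.findContours(m,cv2.RETR_EXTERNAL,cv2.CHAIN_APPROX_NONE)[0]:
    if cv2.contourArea(k)<100: continue
    r=cv2.minAreaRect(k); print(r); bx=cv2.boxPoints(r)
    for z in(0.02,): 
        p=ray(c,bx,z)[:,:2]; print(p.mean(0),[np.linalg.norm(p[i]-p[i-1]) for i in range(4)],np.round(p,4).tolist())
E
```

```text
((195.3529510498047, 256.5882568359375), (47.051910400390625, 26.193845748901367), 14.03624439239502)
[0.39707876 0.16782759] [np.float64(0.13997316478241872), np.float64(0.07691361821869398), np.float64(0.14159291428495202), np.float64(0.07649518984396564)] [[0.3777, 0.2447], [0.4525, 0.2271], [0.4161, 0.0902], [0.342, 0.1093]]
((192.59466552734375, 201.37278747558594), (32.000003814697266, 17.307695388793945), 22.61986541748047)
[0.56381348 0.17744071] [np.float64(0.09844199024115177), np.float64(0.05313693682583226), np.float64(0.09918086410932411), np.float64(0.05281633103329831)] [[0.559, 0.2325], [0.6084, 0.2129], [0.5684, 0.1221], [0.5195, 0.1423]]
```

View pics/b1.png

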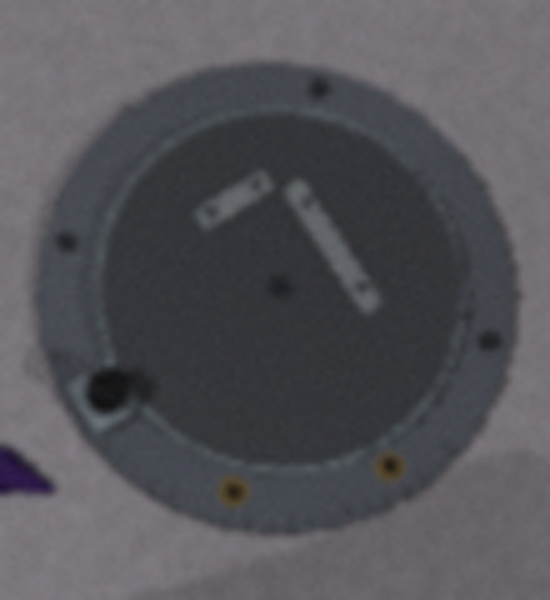

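View pics/b2.png

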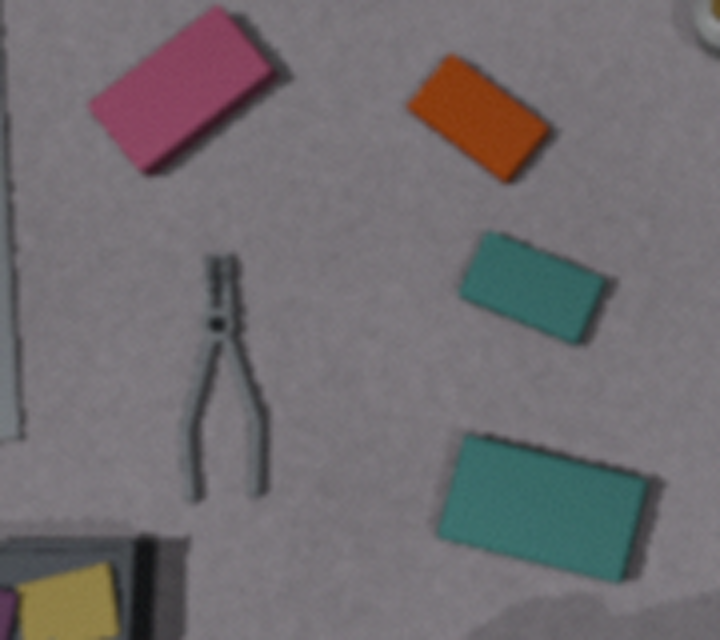

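The crop confirms it: the small teal block measures about 100 x 55 mm at world (0.564, 0.177), and the large one is about 140 x 77 mm. The crop also shows the knob at lower left, the two visible brass bushes, and the stops. Next I'll measure the turntable.

Run:
```python
import cv2,numpy as np
from h import *
from bench import viewer,manip
c=viewer.get_calibration('top')
im=cv2.imread('pics/a_top.png')
P=lambda x,y:(255+(x+.5)/5-.5,145+(y+.5)/5-.5)
ax=ray(c,[P(280,287)],.036)[0]; mb=ray(c,[P(233,491)],.016)[0]; ob=ray(c,[P(390,466)],.016)[0]; kn=ray(c,[P(108,390)],.08)[0]
print('ax',ax,'mb',mb,'ob',ob,'kn',kn)
for n,p in(('mb',mb),('ob',ob),('kn',kn)):
    d=p-ax; print(n,np.hypot(*d[:2]),np.degrees(np.arctan2(d[1],d[0])))
yaw=np.arctan2(*(ax-mb)[1::-1]);print('base yaw',np.degrees(yaw))
# view pose for wrist camera
w=viewer.get_calibration('wrist'); r=R.from_quat(manip.current_tcp_rot())
print('cam offset in tool',r.inv().apply(w['eye']-manip.current_tool_pos()), 'cam z in tool',r.inv().apply(R.from_quat(w['attitude']).apply([0,0,1])))
for y in np.arange(-180,180,30):
    q=manip.solve_ik(kn*[1,1,0]+[0,0,.05],down(np.radians(y)))
    q2=manip.solve_ik(ax*[1,1,0]+[0,0,.05],down(np.radians(y)))
    print(y,None if q is None else np.round(q,2),None if q2 is None else np.round(q2,2))
```

```text
ax [ 0.55259219 -0.18041336  0.036     ] mb [ 0.43222738 -0.14945489  0.016     ] ob [ 0.44549575 -0.24462507  0.016     ] kn [ 0.48693256 -0.07219883  0.08      ]
mb 0.124282398499363 165.57586869147542
ob 0.12487109811637863 -149.05440538596443
kn 0.12657635068049186 121.24746191456835
base yaw -14.424131308524604
cam offset in tool [-0.00047564 -0.07425403 -0.15827999] cam z in tool [-7.66247239e-04  2.77617927e-01  9.60691261e-01]
-180 [-0.47  0.56  0.69  2.1  -0.57  0.68 -2.54] [-0.08  0.62  0.46  1.87 -0.39  0.74 -2.54]
-150 [ 0.14  0.46 -0.06  2.08  0.04  0.61 -2.57] [ 0.5   0.59 -0.29  1.85  0.25  0.73 -2.55]
-120 [ 0.55  0.52 -0.55  2.06  0.43  0.67 -2.38] [ 0.57  0.61 -0.39  1.85  0.33  0.75 -2.09]
-90 [ 0.6   0.54 -0.62  2.06  0.49  0.69 -1.9 ] [ 0.68  0.64 -0.54  1.84  0.45  0.78 -1.67]
-60 [ 0.65  0.55 -0.67  2.06  0.53  0.7  -1.42] [ 0.76  0.67 -0.65  1.84  0.55  0.81 -1.22]
-30 [ 0.7   0.58 -0.75  2.06  0.6   0.73 -0.95] [ 0.83  0.71 -0.75  1.84  0.63  0.85 -0.76]
0 [ 0.76  0.61 -0.82  2.06  0.66  0.76 -0.48] [ 0.88  0.74 -0.82  1.84  0.7   0.88 -0.28]
30 [ 0.8   0.64 -0.89  2.06  0.71  0.78  0.  ] [ 0.92  0.77 -0.88  1.84  0.75  0.91  0.2 ]
60 [ 0.85  0.68 -0.95  2.05  0.77  0.82  0.48] [ 0.94  0.79 -0.92  1.84  0.78  0.93  0.7 ]
90 [ 0.78  0.62 -0.85  2.06  0.68  0.77  1.07] [ 0.95  0.8  -0.94  1.84  0.8   0.94  1.21]
120 [ 1.05  0.96 -1.31  2.05  1.09  1.1   1.29] [ 1.13  1.08 -1.31  1.83  1.13  1.22  1.53]
150 [ 1.05  0.96 -1.31  2.05  1.09  1.1   1.82] [-0.58  1.15  1.35  1.89 -1.22  1.25 -2.46]
```

Run:
```python
import cv2,numpy as np,pickle
from h import *
from bench import viewer,manip
manip.move_pose([0.487-.02,-0.072-.02,0.2],down(np.radians(-59)))
c=viewer.get_calibration('wrist'); im=viewer.get_image('wrist')[:,:,::-1].copy()
cv2.imwrite('pics/c_w.png',im); pickle.dump(c,open('c_w.pkl','wb'))
kn=np.array([.4869,-.0722]);print(manip.current_clock(),manip.current_tool_pos())
print(proj(c,[[.4869,-.0722,.08],[.4322,-.1495,.016],[.4455,-.2446,.016],[.5526,-.1804,.036]]))
```

```text
2.35 [ 0.46706965 -0.09318812  0.199952  ]
[[239.20635164 154.51329209]
 [274.56908036 220.28647469]
 [348.92249483 249.98673714]
 [365.72295803 146.39221964]]
```

View pics/c_w.png

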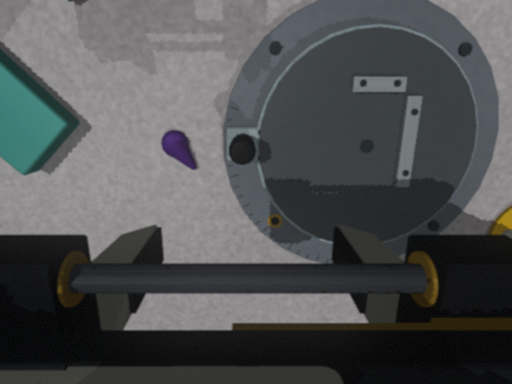

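The wrist view shows the knob at (242,149), the middle bush at (274,221) and the axis at (366,146). All are within a few pixels of the predictions from the top camera. Now I'll refine with this view.

Run:
```python
import cv2,numpy as np,pickle
from h import *
c=pickle.load(open('c_w.pkl','rb')); im=cv2.imread('pics/c_w.png')
g=cv2.cvtColor(im,cv2.COLOR_BGR2GRAY); hsv=cv2.cvtColor(im,cv2.COLOR_BGR2HSV)
def blob(m,x0,y0,x1,y1):
    mm=np.zeros_like(m);mm[y0:y1,x0:x1]=m[y0:y1,x0:x1]
    k=max(cv2.findContours(mm,0,1)[0],key=cv2.contourArea); (u,v),r=cv2.minEnclosingCircle(k); M=cv2.moments(k)
    return (M['m10']/M['m00'],M['m01']/M['m00']),cv2.boundingRect(k),r
print(g[149,225:275]); 
kb=blob((g<30).astype(np.uint8),220,125,275,175);print(kb)
bb=blob(cv2.inRange(hsv,(10,80,60),(30,255,255)),255,200,295,240);print(bb)
ab=blob((g<45).astype(np.uint8),355,135,378,157);print(ab)
ax=ray(c,[ab[0]],.036)[0];mb=ray(c,[bb[0]],.016)[0];kn=ray(c,[kb[0]],.08)[0];kn2=ray(c,[kb[0]],.07)[0]
print(ax,mb,kn,kn2)
for p in(mb,kn):
    d=p-ax; print(np.hypot(*d[:2]),np.degrees(np.arctan2(d[1],d[0])))
v=cv2.resize(im[110:250,215:395],None,fx=4,fy=4,interpolation=cv2.INTER_CUBIC);cv2.imwrite('pics/c_w2.png',v)
```

```text
[ 85  96 112 103  59  33  33  38  37  40  39  37  36  38  35  37  35  34
  35  34  33  33  32  29  29  27  28  23  27  30  47  68  71  67  49  45
  46  43  46  46  44  43  44  43  43  54  63  66  70  68]
((246.54831704668837, 144.94571118349617), (230, 135, 25, 28), 13.767250061035156)
((274.53284671532845, 220.37591240875912), (268, 214, 14, 14), 7.106435298919678)
((366.1402550091074, 145.85245901639345), (360, 140, 13, 13), 6.3262763023376465)
[ 0.55325453 -0.18043383  0.036     ] [ 0.43208602 -0.14952277  0.016     ] [ 0.49741061 -0.07343426  0.08      ] [ 0.49621646 -0.07411208  0.07      ]
0.12504919804224257 165.68863996993215
0.12069569124604526 117.56041196863995
```

View pics/c_w2.png

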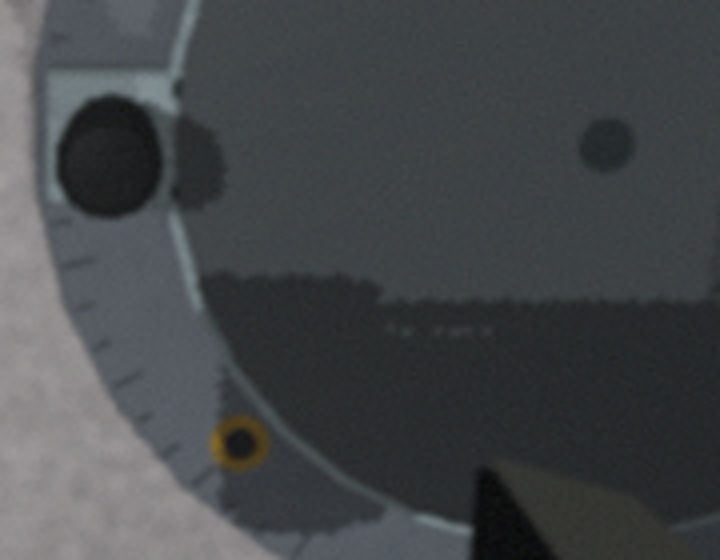

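```bash
cat >> h.py <<'E'
AX=np.array([.5530,-.1804]); BY=np.radians(165.75-180)
def knob(phi,z):  # platen angle phi -> tcp pos, ori
    a=BY+phi
    return np.array([*(AX-.125*np.array([np.cos(a),np.sin(a)])),z]),down(a)
E
python3 - <<'E'
from h import *
from bench import viewer,manip,effector
ph=-np.pi/4
p,o=knob(ph,.12); manip.move_pose(p,o)
p,o=knob(ph,.049); manip.servo_line(p,o,vel=.08)
print(manip.current_force(),manip.current_clock())
effector.close(40)
print(manip.current_finger_gap(),manip.current_force(),manip.current_tool_pos()-p)
manip.servo_line(p+[0,0,.005],o,vel=.04)
print(manip.current_finger_gap(),manip.current_force(),manip.current_tool_pos()-p)
cv2.imwrite('pics/d.png',viewer.get_image('wrist')[:,:,::-1]);cv2.imwrite('pics/d2.png',viewer.get_image('scene')[100:300,100:350,::-1].repeat(2,0).repeat(2,1))
print(manip.current_clock())
E
```

```text
[ 0.17328737  0.11672629 -0.01890098] 3.825
0.02427590684174436 [ 2.61531145 -3.33862877 -2.15267355] [ 5.21211981e-04 -8.83050069e-04  6.79004805e-05]
0.023826389020915266 [ 3.46300652 -5.0314276  -4.62729371] [ 0.00036778 -0.00089507  0.0049946 ]
5.2583
```

View pics/d.png

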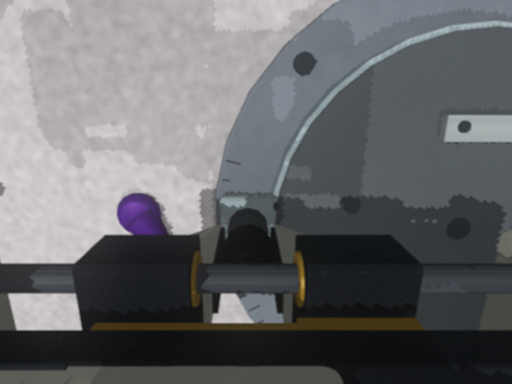

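View pics/d2.png

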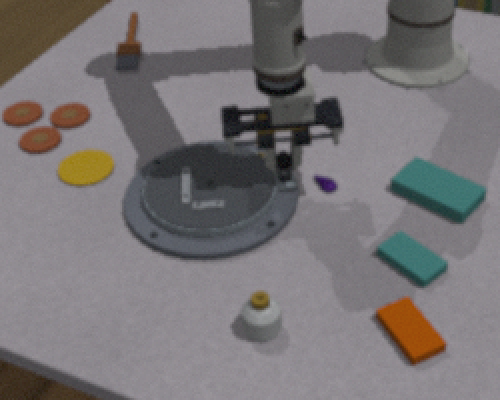

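The knob is gripped: the gap is 24 mm, the spring pulls down, and the tool was drawn about 1 mm towards the axis. I'll correct the axis by that amount, lift to 14 mm and swing the platen.

```bash
sed -i 's/^AX=.*/AX=np.array([.5535,-.1812]); BY=np.radians(165.75-180)/' h.py
python3 - <<'E'
from h import *
from bench import viewer,manip,effector
q0=-np.pi/4
p,o=knob(q0,.049+.014); manip.servo_line(p,o,vel=.04)
print(manip.current_finger_gap(),manip.current_force(),manip.current_tool_pos()-p,manip.current_clock())
n=8
for i in range(1,n+1):
    p,o=knob(q0*(1-i/n),.063); manip.servo_line(p,o,vel=.08)
    a=BY+q0*(1-i/n); f=manip.current_force(); print(i,'rad/tan/z',np.round([f[0]*np.cos(a)+f[1]*np.sin(a),-f[0]*np.sin(a)+f[1]*np.cos(a),f[2]],2),manip.current_clock())
print(manip.current_finger_gap(),manip.current_tool_pos()-p)
cv2.imwrite('pics/e.png',viewer.get_image('top')[140:270,250:370,::-1].repeat(4,0).repeat(4,1))
E
```

```text
0.02417458816456069 [ 1.99416185 -3.57489798 -6.84916034] [-0.00023071 -0.00022415 -0.00027951] 5.6333
1 rad/tan/z [ 4.53  0.17 -6.77] 5.9333
2 rad/tan/z [ 4.21  0.14 -6.41] 6.2333
3 rad/tan/z [ 4.63 -0.22 -7.49] 6.5333
4 rad/tan/z [ 4.95 -1.12 -6.59] 6.8333
5 rad/tan/z [ 4.75 -2.7  -7.11] 7.1333
6 rad/tan/z [ 4.88 -1.07 -6.73] 7.4333
7 rad/tan/z [ 4.45 -1.61 -7.38] 7.7333
8 rad/tan/z [ 5.41 -1.   -7.27] 8.0333
0.0240754272326916 [0.00079982 0.00031152 0.00021283]
```

View pics/e.png

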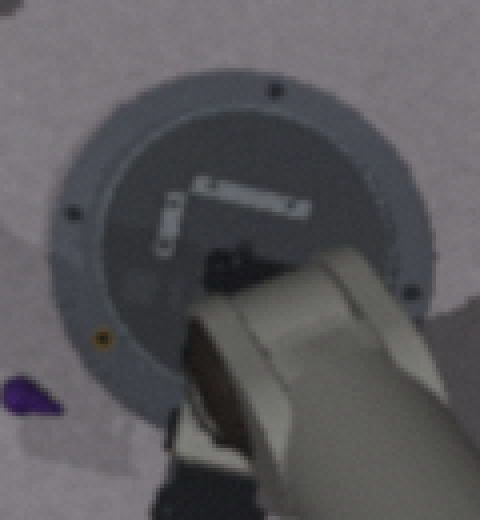

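The platen has turned and the left outer bush is now exposed at crop (102,338). Next I'll lower the plunger into the middle bush.

Run:
```python
from h import *
from bench import viewer,manip,effector
for dz in(.010,.007,.004,.0005):
    p,o=knob(0,.049+dz); manip.servo_line(p,o,vel=.03)
    print(dz,manip.current_finger_gap(),np.round(manip.current_force(),2),np.round((manip.current_tool_pos()-p)*1e3,2),manip.current_clock())
```

```text
0.01 0.024433709456326003 [ 4.83 -2.81 -5.9 ] [0.82 0.47 0.  ] 8.3667
0.007 0.024450733396389552 [ 3.7  -2.42 -5.04] [ 0.83  0.47 -0.09] 8.6167
0.004 0.02426347560690387 [ 4.69 -4.15 -5.36] [ 0.7   0.15 -0.25] 8.8667
0.0005 0.024154981490029672 [ 4.5  -4.35 -5.21] [ 0.7   0.04 -0.29] 9.1333
```

Run:
```python
from h import *
from bench import viewer,manip,effector
t=np.array([-np.sin(BY),np.cos(BY),0])
p,o=knob(0,.0490)
for s in(.0015,-.0015,0):
    manip.servo_line(p+t*s,o,vel=.03); print(s,manip.current_force()@t,(manip.current_tool_pos()-p)@t*1e3,np.round(manip.current_force(),2))
effector.open_jaws()
print(np.round(manip.current_force(),2))
manip.servo_line(p+[0,0,.09],o,vel=.2)
q,o2=[.46,-.175,.2],down(BY)
manip.move_pose(q,o2)
import pickle
c=viewer.get_calibration('wrist'); im=viewer.get_image('wrist')[:,:,::-1].copy()
cv2.imwrite('pics/f.png',im); pickle.dump(c,open('f.pkl','wb'))
print(manip.current_clock())
```

```text
0.0015 -5.0994311717554215 0.3675343493009342 [ 3.04 -6.03 -0.07]
-0.0015 -0.7467656467810685 -0.7436783270434186 [ 5.66 -2.21 -2.95]
0 -1.2352808345530135 0.16830779208580393 [ 5.11 -2.57 -2.9 ]
[-0.35 -0.8   0.63]
12.0917
```

View pics/f.png

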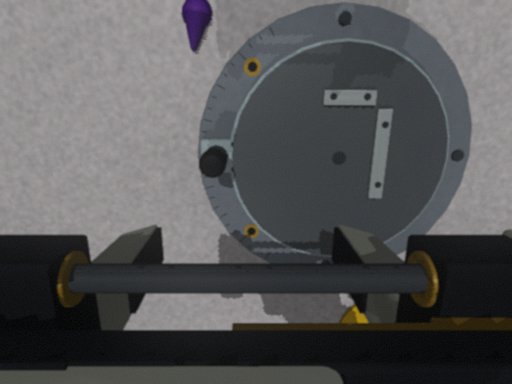

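The outer bushes are exposed at (252,67) and (252,231), with the knob midway near (213,161). Next I'll check the platen angle and knob height numerically.

Run:
```python
import pickle
from h import *
c=pickle.load(open('f.pkl','rb')); im=cv2.imread('pics/f.png')
g=cv2.cvtColor(im,cv2.COLOR_BGR2GRAY); hsv=cv2.cvtColor(im,cv2.COLOR_BGR2HSV)
def blob(m,x0,y0,x1,y1):
    mm=np.zeros(m.shape,np.uint8);mm[y0:y1,x0:x1]=m[y0:y1,x0:x1]
    k=max(cv2.findContours(mm,0,1)[0],key=cv2.contourArea); M=cv2.moments(k)
    return np.array((M['m10']/M['m00'],M['m01']/M['m00'])),k
br=cv2.inRange(hsv,(10,80,60),(30,255,255))
b1=ray(c,[blob(br,240,50,270,80)[0]],.016)[0];b2=ray(c,[blob(br,240,220,265,240)[0]],.016)[0]
ax=ray(c,[blob((g<55)*1,328,147,350,170)[0]],.036)[0]
m=(b1+b2)/2; by=np.arctan2(*(ax-m)[1::-1]); d=b1-b2
print('ax',ax,'dists',np.linalg.norm((b1-ax)[:2]),np.linalg.norm((b2-ax)[:2]),np.linalg.norm(d),'base yaw',np.degrees(by),np.degrees(np.arctan2(d[1],d[0]))-90)
for bx in((365,105,398,202),(318,85,382,109)):
    uv,k=blob((g>100)*1,*bx); r=cv2.minAreaRect(k); pts=ray(c,cv2.boxPoints(r),.042)[:,:2]
    e=[pts[i]-pts[i-1] for i in range(4)]; L=max(e,key=np.linalg.norm); cc=pts.mean(0)
    rel=R.from_euler('z',-by).apply([*(cc-ax[:2]),0])
    print(r[0],'centre',cc,'rel',rel,'ang',np.degrees(np.arctan2(L[1],L[0])),[np.linalg.norm(x) for x in e[:2]])
a=by; kp=ax[:2]-.125*np.array([np.cos(a),np.sin(a)])
for z in(.08,.089): 
    th=np.linspace(0,6.28,60); print(z,proj(c,[[*kp,z]]),[f(proj(c,np.c_[kp[0]+.0125*np.cos(th),kp[1]+.0125*np.sin(th),0*th+z])[:,1]) for f in(np.min,np.max)])
kb=blob((g<45)*1,190,135,236,185); print(kb[0],cv2.boundingRect(kb[1]))
cv2.imwrite('pics/f2.png',cv2.resize(im[50:245,190:400],None,fx=3.5,fy=3.5,interpolation=cv2.INTER_CUBIC)[:600])
```

```text
ax [ 0.55330992 -0.18055571  0.036     ] dists 0.12517751341555092 0.12507024160117697 0.17720470416149486 base yaw -14.49051989295903 -14.441398597360859
(380.3231506347656, 152.92263793945312) centre [ 0.59246114 -0.1861678 ] rel [0.03931003 0.00436285 0.        ] ang -103.90863453455967 [np.float64(0.01455295381071126), np.float64(0.08923855250931888)]
(350.0, 97.0) centre [ 0.57232059 -0.12430351] rel [0.00433051 0.05921961 0.        ] ang 165.6714461771681 [np.float64(0.012748460768828821), np.float64(0.04894383975684313)]
0.08 [[210.80326151 166.05456945]] [np.float64(152.00490469863922), np.float64(179.77823124370536)]
0.089 [[209.62782382 168.14596275]] [np.float64(153.6733486340236), np.float64(182.2718707160036)]
[213.30632911 161.68270042] (200, 147, 27, 30)
```

View pics/f2.png

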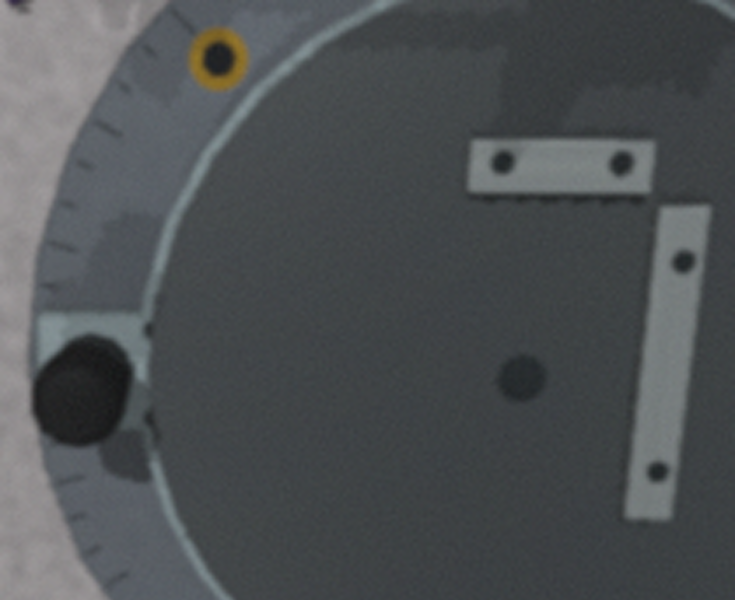

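The platen stands at 0 within about 0.5°. The knob's visible bottom edge matches the home height, and it blocked when I pushed it tangentially. Stop centres relative to the axis are (39.3, 4.4) and (4.3, 59.2) mm, as specified. Next is the slab.

Run:
```python
from h import *
from bench import viewer,manip,effector
yaw=np.radians(-23.8)
manip.move_pose([.564,.127,.2],down(yaw))
c=viewer.get_calibration('wrist'); im=viewer.get_image('wrist')[:,:,::-1].copy()
hsv=cv2.cvtColor(im,cv2.COLOR_BGR2HSV); m=cv2.inRange(hsv,(80,90,40),(95,255,255))
uv=proj(c,[[.564,.177,.02]])[0].astype(int);print(uv)
for k in cv2.findContours(m,0,1)[0]:
    if cv2.contourArea(k)<500: continue
    r=cv2.minAreaRect(k); bx=cv2.boxPoints(r); p=ray(c,bx,.02)[:,:2]; e=[p[1]-p[0],p[2]-p[1]]
    L=max(e,key=np.linalg.norm)
    print(r,'c',p.mean(0),[np.linalg.norm(x) for x in e],np.degrees(np.arctan2(L[1],L[0])))
    if cv2.pointPolygonTest(k,(float(uv[0]),float(uv[1])),False)>0: cv2.polylines(im,[bx.astype(int)],True,(0,0,255),1)
cv2.imwrite('pics/g.png',im);print(manip.current_clock())
```

```text
[228 126]
((94.70001220703125, 189.10000610351562), (130.28582763671875, 80.32183837890625), 71.56504821777344) c [0.39976406 0.17126285] [np.float64(0.08730488764952957), np.float64(0.1417481697398128)] -101.22050929523185
((228.0, 123.0), (96.0, 54.0), 90.0) c [0.56428037 0.17860522] [np.float64(0.05373837853197434), np.float64(0.09762685176490814)] -113.50823700989812
13.3583
```

View pics/g.png

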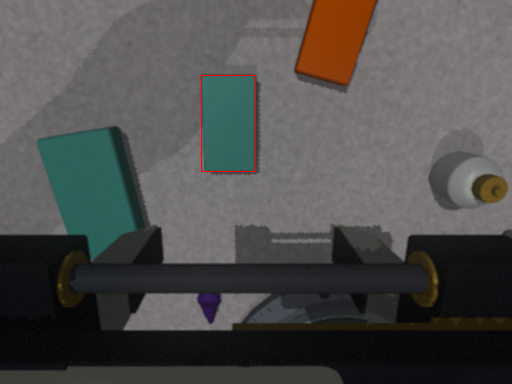

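The small teal slab is at (228,123), about 98 x 54 mm as measured. Its centre is at (0.5643, 0.1783) and its long axis is at 66.4°. Now I'll grasp it across its width, holding only the upper 10 mm.

Run:
```python
from h import *
from bench import viewer,manip,effector
o=down(np.radians(-23.6)); p=np.array([.5643,.1783,.0097])
manip.move_pose(p+[0,0,.08],o); print(manip.current_force())
manip.servo_line(p,o,vel=.1); print(manip.current_force(),manip.current_tool_pos())
effector.close(30)
print(manip.current_finger_gap(),manip.current_force(),manip.current_tool_pos())
manip.servo_line(p+[0,0,.03],o,vel=.08)
print(manip.current_finger_gap(),manip.current_force(),manip.current_tool_pos())
manip.servo_line(p+[0,0,.11],o,vel=.15)
print(manip.current_finger_gap(),manip.current_force())
cv2.imwrite('pics/i.png',viewer.get_image('wrist')[:,:,::-1]);print(manip.current_clock())
cv2.imwrite('pics/i2.png',viewer.get_image('scene')[100:300,150:400,::-1].repeat(3,0).repeat(3,1))
```

```text
[ 0.12984807 -0.51735544  0.60330386]
[ 0.5566603  -0.34779585  0.40483812] [0.56464773 0.17883424 0.01011493]
0.055480108396052275 [ 0.84559638 -1.24974552  0.77914339] [0.56458287 0.17818149 0.00986465]
0.05585708979472082 [-0.54124642  0.46242401 -1.99221883] [0.56464064 0.17823886 0.04027009]
0.055366600614161814 [-0.02617543  0.01338782 -2.7713846 ]
16.7917
```

View pics/i.png

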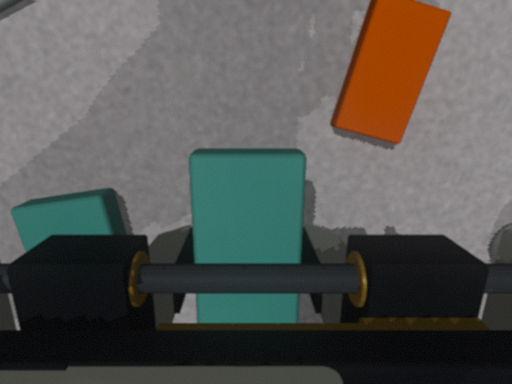

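View pics/i2.png

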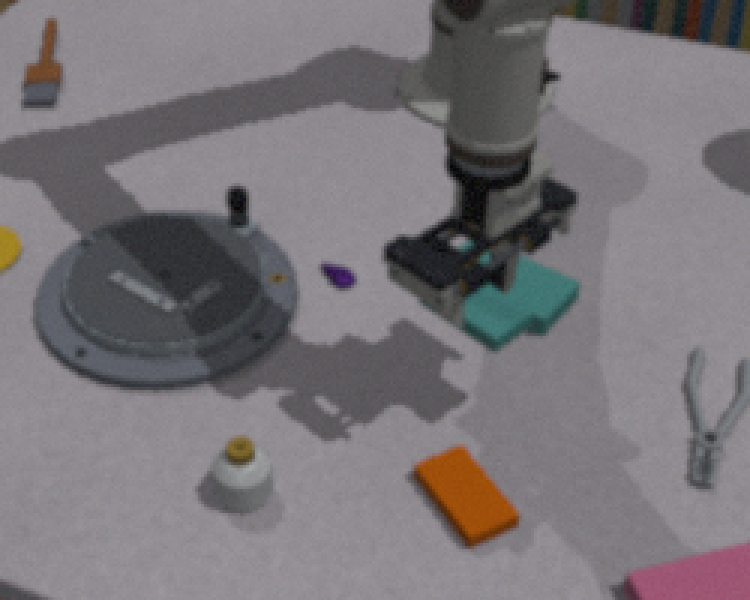

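The slab is held level with a 55.5 mm gap, and it weighs about 0.28 kg. I'll carry it over the rubber with 8 mm clearance to both stops and lower it until it touches.

```bash
cat >> h.py <<'E'
PY=np.radians(-14.3); AXM=np.array([.5534,-.1809])
ex=np.array([np.cos(PY),np.sin(PY),0]); ey=np.array([-np.sin(PY),np.cos(PY),0])
def seat(dx,dy,z): return np.array([*AXM,z])+ex*(.004+dx)+ey*(.002+dy)
E
python3 - <<'E'
from h import *
from bench import viewer,manip,effector
o=down(PY)
manip.move_pose(seat(-.008,-.008,.12),o); print(manip.current_clock())
manip.servo_line(seat(-.008,-.008,.052),o,vel=.08); manip.sleep(.1)
f0=manip.current_force();print(f0)
z=.0475
while z>.0435:
    manip.servo_line(seat(-.008,-.008,z),o,vel=.02); f=manip.current_force()
    print(round(z,4),np.round(f-f0,2),np.round(manip.current_tool_pos()[2],5))
    if f[2]-f0[2]>2: break
    z-=.0005
print(manip.current_clock(),manip.current_finger_gap())
cv2.imwrite('pics/j.png',viewer.get_image('wrist')[:,:,::-1])
cv2.imwrite('pics/j2.png',viewer.get_image('scene')[120:260,130:300,::-1].repeat(4,0).repeat(4,1))
E
```

```text
18.2083
[ 0.22631803 -0.14912607 -2.43187743]
0.0475 [ 0.14  0.22 -0.49] 0.04735
0.047 [-1.07 -0.    0.45] 0.04698
0.0465 [0.07 0.1  1.03] 0.04649
0.046 [-1.08  0.17  0.63] 0.04596
0.0455 [-2.04  0.75  4.83] 0.04584
20.6833 0.05544549975437536
```

View pics/j.png

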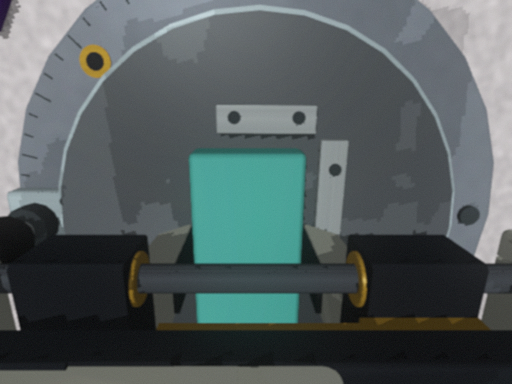

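View pics/j2.png

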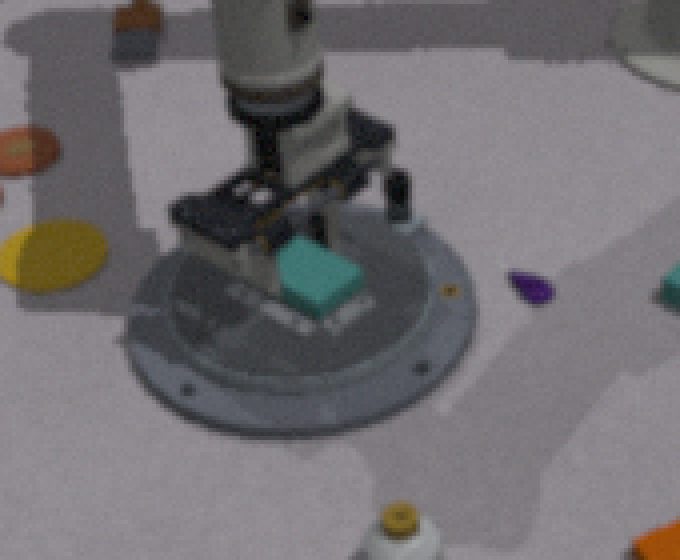

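The slab touched the rubber at TCP z = 0.0459, as expected. The picture shows its right edge parallel to the long stop, with gaps to both stops. Now I'll ease it towards the long stop, then the short stop.

Run:
```python
from h import *
from bench import viewer,manip,effector
o=down(PY); z=.0456
dx,dy=-.008,-.008
def rep(s):
    f=np.mean([manip.current_force() for _ in range(1)],0); t=manip.current_tool_pos()-seat(0,0,z)
    print(s,round(dx*1e3,2),round(dy*1e3,2),'F ex/ey/z',np.round([f@ex,f@ey,f[2]],2),'pos',np.round([t@ex*1e3,t@ey*1e3,t[2]*1e3],2)); return f
while dx<.005:
    dx+=.0015 if dx<-.003 else .0005
    manip.servo_line(seat(dx,dy,z),o,vel=.015); f=rep('x')
    if f@ex<-8: break
print(manip.current_clock(),manip.current_finger_gap(),manip.current_wrist_torque())
```

```text
x -6.5 -8.0 F ex/ey/z [-2.09 -0.45  5.37] pos [-6.45 -7.93  0.23]
x -5.0 -8.0 F ex/ey/z [-3.11 -0.86  5.62] pos [-5.1  -7.83  0.23]
x -3.5 -8.0 F ex/ey/z [-3.64 -0.06  5.27] pos [-3.61 -7.81  0.25]
x -2.0 -8.0 F ex/ey/z [-4.44 -0.83  5.21] pos [-2.09 -7.78  0.24]
x -1.5 -8.0 F ex/ey/z [-4.53  0.06  6.2 ] pos [-1.88 -7.75  0.24]
x -1.0 -8.0 F ex/ey/z [-4.99 -0.46  5.93] pos [-1.39 -7.78  0.25]
x -0.5 -8.0 F ex/ey/z [-5.33  0.1   6.18] pos [-0.91 -7.74  0.23]
x -0.0 -8.0 F ex/ey/z [-4.04  1.01  6.08] pos [-0.37 -7.81  0.25]
x 0.5 -8.0 F ex/ey/z [-4.46 -0.68  6.91] pos [ 0.11 -7.77  0.24]
x 1.0 -8.0 F ex/ey/z [-4.43  0.43  6.67] pos [ 0.61 -7.73  0.25]
x 1.5 -8.0 F ex/ey/z [-5.37 -0.52  7.63] pos [ 0.8  -7.76  0.22]
x 2.0 -8.0 F ex/ey/z [-7.24 -0.28  8.99] pos [ 0.82 -7.72  0.25]
x 2.5 -8.0 F ex/ey/z [-7.87 -0.46 11.11] pos [ 0.89 -7.72  0.27]
x 3.0 -8.0 F ex/ey/z [-9.61 -0.76 11.81] pos [ 0.96 -7.67  0.27]
24.2833 0.05564019180581657 [ 0.37243185  1.73906305 -0.03930822]
```

Contact with the long stop came at x ≈ +0.8 mm. The vertical load has crept up, so I'll relieve it a little before sliding along the stop.

Run:
```python
from h import *
from bench import viewer,manip,effector
o=down(PY); z=.0456; dx,dy=.003,-.008
def rep(s):
    f=manip.current_force(); t=manip.current_tool_pos()-seat(0,0,0)
    print(s,'cmd',np.round([dx*1e3,dy*1e3,z*1e3],2),'F',np.round([f@ex,f@ey,f[2]],2),'pos',np.round([t@ex*1e3,t@ey*1e3,t[2]*1e3],2)); return f
for _ in range(6):
    z+=.0003; manip.servo_line(seat(dx,dy,z),o,vel=.015); f=rep('z')
    if f[2]<3: break
while dy<.006:
    dy+=.0015 if dy<-.0035 else .0005
    manip.servo_line(seat(dx,dy,z),o,vel=.015); f=rep('y')
    if f@ey<-8: break
print(manip.current_clock(),manip.current_finger_gap(),manip.current_wrist_torque())
```

```text
z cmd [ 3.  -8.  45.9] F [-8.3  -0.04  8.95] pos [ 1.04 -7.64 45.9 ]
z cmd [ 3.  -8.  46.2] F [-7.07  0.42  7.11] pos [ 1.04 -7.56 45.91]
z cmd [ 3.  -8.  46.5] F [-5.6   0.56  3.69] pos [ 1.06 -7.57 45.92]
z cmd [ 3.  -8.  46.8] F [-5.56  0.3   1.74] pos [ 1.06 -7.57 45.95]
y cmd [ 3.  -6.5 46.8] F [-4.52 -2.23  1.93] pos [ 1.11 -7.46 45.96]
y cmd [ 3.  -5.  46.8] F [-6.81 -3.27  3.11] pos [ 1.06 -7.25 45.94]
y cmd [ 3.  -3.5 46.8] F [-6.63 -4.61  3.87] pos [ 1.05 -6.55 45.95]
y cmd [ 3.  -2.  46.8] F [-5.75 -5.84  3.84] pos [ 1.07 -5.31 45.96]
y cmd [ 3.  -1.5 46.8] F [-7.04 -7.37  4.19] pos [ 1.08 -5.08 45.97]
y cmd [ 3.  -1.  46.8] F [-6.51 -5.59  4.68] pos [ 1.05 -4.7  45.98]
y cmd [ 3.  -0.5 46.8] F [-7.16 -6.19  3.61] pos [ 1.07 -4.19 45.97]
y cmd [ 3.  -0.  46.8] F [-6.84 -5.76  4.2 ] pos [ 1.05 -3.73 45.94]
y cmd [ 3.   0.5 46.8] F [-6.26 -6.12  3.94] pos [ 1.02 -3.2  45.97]
y cmd [ 3.   1.  46.8] F [-6.56 -6.28  4.19] pos [ 1.05 -2.71 45.96]
y cmd [ 3.   1.5 46.8] F [-6.11 -5.58  4.17] pos [ 1.07 -2.17 45.96]
y cmd [ 3.   2.  46.8] F [-6.25 -6.67  4.99] pos [ 1.08 -1.75 45.99]
y cmd [ 3.   2.5 46.8] F [-6.47 -7.13  4.05] pos [ 1.06 -1.21 45.98]
y cmd [ 3.   3.  46.8] F [-7.34 -5.98  4.67] pos [ 1.08 -0.74 45.98]
y cmd [ 3.   3.5 46.8] F [-6.27 -5.7   5.51] pos [ 1.06 -0.32 45.96]
y cmd [ 3.   4.  46.8] F [-7.12 -7.76  4.87] pos [ 1.02 -0.28 45.94]
y cmd [ 3.   4.5 46.8] F [-6.14 -8.47  5.77] pos [ 1.05 -0.31 45.97]
29.5333 0.055852761179294115 [-1.35045953  1.69748456  0.09118601]
```

The short stop met at y ≈ -0.3 mm; from there the force rises with no motion. I'll add a little more push on both so that each contact clearly exceeds the rubber drag, then check by camera.

Run:
```python
from h import *
import pickle
from bench import viewer,manip,effector
o=down(PY); z=.0468; dx,dy=.003,.0045
def rep(s):
    f=manip.current_force(); t=manip.current_tool_pos()-seat(0,0,0)
    print(s,'cmd',np.round([dx*1e3,dy*1e3,z*1e3],2),'F',np.round([f@ex,f@ey,f[2]],2),'pos',np.round([t@ex*1e3,t@ey*1e3,t[2]*1e3],2)); return f
for _ in range(8):
    dy+=.0005; manip.servo_line(seat(dx,dy,z),o,vel=.015); f=rep('y')
    if f@ey<-13: break
for _ in range(6):
    dx+=.0005; manip.servo_line(seat(dx,dy,z),o,vel=.015); f=rep('x')
    if f@ex<-10: break
z+=.0003; manip.servo_line(seat(dx,dy,z),o,vel=.015); rep('z')
manip.sleep(.3); rep('hold')
print(dx,dy,z)
c=viewer.get_calibration('wrist'); im=viewer.get_image('wrist')[:,:,::-1]
pickle.dump(c,open('k.pkl','wb')); cv2.imwrite('pics/k.png',im); cv2.imwrite('pics/k2.png',viewer.get_image('scene')[120:260,130:300,::-1].repeat(4,0).repeat(4,1))
cv2.imwrite('pics/k3.png',cv2.resize(viewer.get_image('top')[145:265,240:370,::-1],None,fx=5,fy=5,interpolation=cv2.INTER_CUBIC))
print(manip.current_clock(),manip.current_finger_gap(),manip.current_wrist_torque())
```

```text
y cmd [ 3.   5.  46.8] F [-6.89 -8.71  5.69] pos [ 1.05 -0.31 45.97]
y cmd [ 3.   5.5 46.8] F [-7.29 -9.69  5.81] pos [ 1.04 -0.3  45.94]
y cmd [ 3.   6.  46.8] F [-6.48 -9.62  5.54] pos [ 1.07 -0.27 45.97]
y cmd [ 3.   6.5 46.8] F [ -6.59 -11.36   6.17] pos [ 1.05 -0.27 45.96]
y cmd [ 3.   7.  46.8] F [ -8.21 -12.71   6.71] pos [ 1.06 -0.24 45.94]
y cmd [ 3.   7.5 46.8] F [ -7.84 -12.81   6.79] pos [ 1.07 -0.21 45.98]
y cmd [ 3.   8.  46.8] F [ -7.26 -13.58   7.17] pos [ 1.04 -0.23 45.97]
x cmd [ 3.5  8.  46.8] F [ -8.73 -14.52   8.94] pos [ 1.08 -0.24 45.95]
x cmd [ 4.   8.  46.8] F [-10.21 -13.8    9.26] pos [ 1.1  -0.24 45.95]
z cmd [ 4.   8.  47.1] F [ -9.03 -14.14   8.22] pos [ 1.12 -0.22 46.  ]
hold cmd [ 4.   8.  47.1] F [ -9.57 -13.47   7.74] pos [ 1.12 -0.21 45.99]
0.004 0.008000000000000002 0.0471
32.4833 0.055763229742657405 [-2.50584672  2.43855724  0.1079589 ]
```

View pics/k.png

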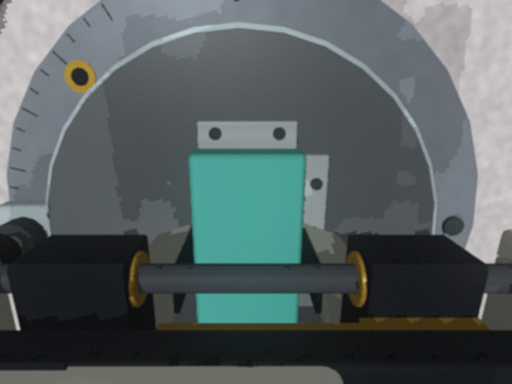

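View pics/k2.png

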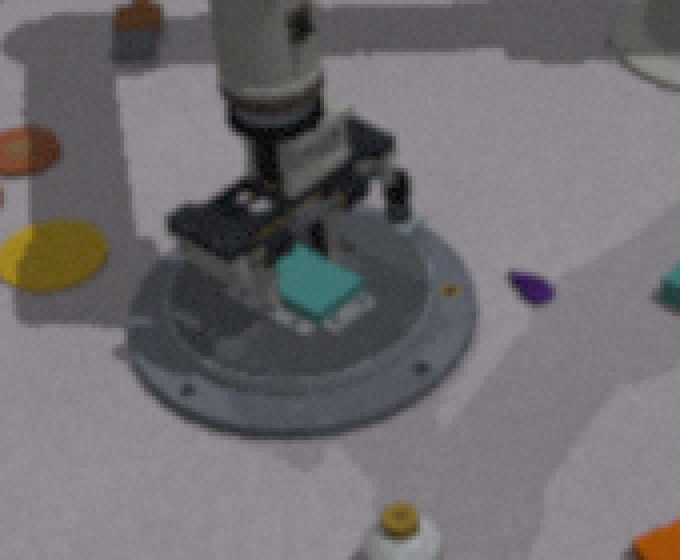

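View pics/k3.png

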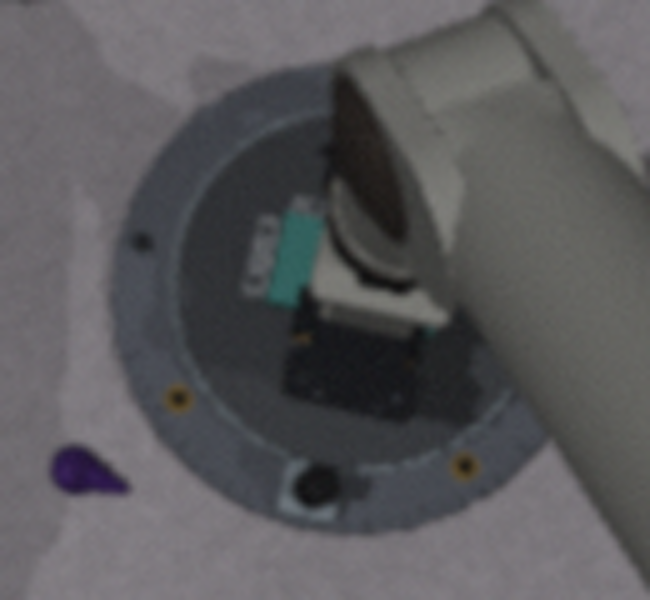

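The wrist view shows the slab's end against the short stop at (247,150) and its right side along the long stop at (305,190). The plunger sits midway between the exposed bushes. One close-up for flushness, measured numerically.

Run:
```python
import pickle
from h import *
c=pickle.load(open('k.pkl','rb')); im=cv2.imread('pics/k.png'); hsv=cv2.cvtColor(im,cv2.COLOR_BGR2HSV); g=cv2.cvtColor(im,cv2.COLOR_BGR2GRAY)
m=cv2.inRange(hsv,(80,90,40),(95,255,255))
u=np.arange(200,296,3); v=[np.argmax(m[:,x]>0) for x in u]
s=[np.nonzero((g[115:150,x]>100)&(m[115:150,x]==0))[0].min()+115 for x in u if 203<x<292]; us=[x for x in u if 203<x<292]
A=ray(c,np.c_[u,v],.056);B=ray(c,np.c_[us,s],.042)
fa=np.polyfit(A[:,0],A[:,1],1);fb=np.polyfit(B[:,0],B[:,1],1)
vv=np.arange(158,222,3); ue=[np.nonzero(m[y])[0].max() for y in vv]; E=ray(c,np.c_[ue,vv],.056)
us2=[np.nonzero(g[y,308:345]>100)[0].max()+308 for y in vv]; S=ray(c,np.c_[us2,vv],.042)
ang=lambda P,i:np.degrees(np.arctan(np.polyfit(P[:,i],P[:,1-i],1)[0]))
print('end edge',ang(A,0),'short stop far edge',ang(B,0),'side edge',-ang(E,1),'long stop outer edge',-ang(S,1))
n=-ey[:2]; print('slab end->short stop far face along y (14 expected):',((B[:,:2]@ey[:2]).mean()-(A[:,:2]@ey[:2]).mean())*1e3)
print('slab side->long stop far face along x (14 expected):',((S[:,:2]@ex[:2]).mean()-(E[:,:2]@ex[:2]).mean())*1e3)
cv2.imwrite('pics/k4.png',cv2.resize(im[110:240,170:350],None,fx=4.2,fy=4.2,interpolation=cv2.INTER_CUBIC))
```

```text
end edge -14.521929705181217 short stop far edge -14.674888322736557 side edge -14.368195105580964 long stop outer edge -14.244764462613405
slab end->short stop far face along y (14 expected): 12.153800956907013
slab side->long stop far face along x (14 expected): 14.460394249624642
```

View pics/k4.png

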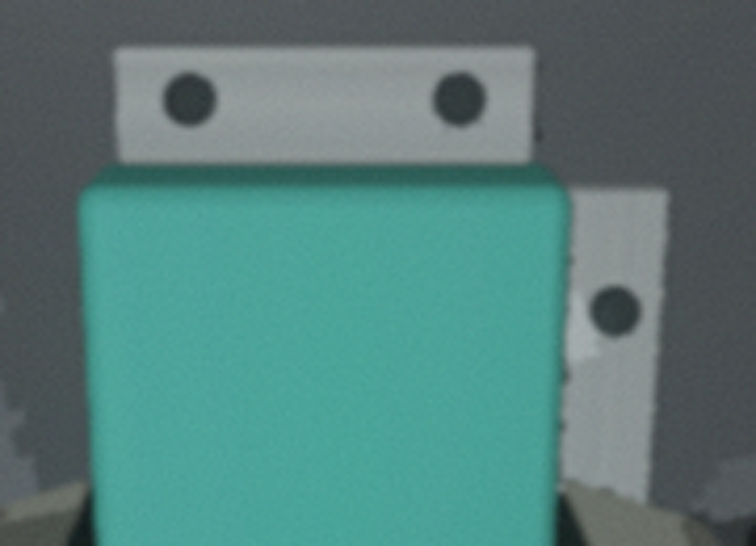

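The edges are parallel to the stops within 0.2°. The end face visibly meets the short stop. The 12.2 mm figure comes from the mask catching the lower end face, which I cast at top height. Final force reading, then hand in.

Run:
```python
from h import *
from bench import viewer,manip,effector
manip.sleep(.5)
for _ in range(4):
    f=manip.current_force(); print(np.round([f@ex,f@ey,f[2]],2),np.abs(manip.current_joint_velocities()).max().round(4)); manip.sleep(.1)
print(manip.current_finger_gap(),manip.current_clock())
manip.hand_in(); print(manip.current_clock())
```

```text
[-10.31 -13.17   7.46] 0.0012
[ -9.01 -12.93   7.12] 0.0022
[ -9.11 -14.04   8.2 ] 0.0014
[-10.44 -14.65   8.73] 0.0014
0.055477666023648856 33.3833
the job is handed in; nothing more can be done
the job is handed in; nothing more can be done
```

I handed the job in at about 33 s of the 72 s allowed, with the slab held in the corner against both stops. There is no verdict from the system, so what follows is my own checks.

**What I did:** I lifted the plunger, turned the platen 45° anticlockwise and lowered the pin into the middle bush. I then gripped the smaller teal slab across its width and laid it on the rubber 8 mm clear of both stops. I eased it against the long stop first, then the short one, and kept holding it there.

**Last checks:**
- **Platen and plunger:** The platen stood within about 0.5° of the middle bush. The knob blocked when I pushed it sideways, and its picture matched the home height. I made the height check before bringing the slab over. Afterwards I only confirmed that the knob still sat midway between the outer bushes.
- **Slab fit:** Its edges were parallel to the stops within 0.2°, and the tool height matched the slab lying flat on the rubber.
- **Push:** The arm was pushing steadily at about 10 N towards the long stop and 14 N towards the short stop, with about 8 N downwards. Rubber drag takes up to roughly 6 N of that, so I estimate 4 to 10 N on each stop.
- **Other things on the bench:** I touched none of them, but did not measure their positions again at the end.

**One disagreement:** The camera gave 12.2 mm from the slab's end to the far side of the short stop, where 14 mm was expected. I put this down to the colour mask catching the slab's shaded end face. The close-up and the force rising with no further motion both showed contact.

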